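# Square up a freshly glued panel and punch its mark

## Task

The wooden panel on the marking jig is freshly glued: slide it gently along the baseboard, never with more than 20 N, until it sits square in the corner of the two blue fences. Then take the mallet by its handle and knock the jig's red sprung punch down with it to mark the panel, and put the mallet back on its cork mat. Leave the panel seated and the other things on the bench alone.

Things in the scene. Friction and masses are not known exactly. Their poses are not given: they have to be found in the camera images.
- jig: Fixed marking jig: white baseboard 300 (x) x 270 (y) x 12 mm, origin at the centre of its underside; x away from the robot, y to the left at yaw 0. Two blue fences, 22 mm high above the baseboard and 25 mm thick, form a corner: the far fence's inner face is at jig x = +110 mm, the left fence's at jig y = +100 mm. A dark steel post stands on the outside of the corner, 62 mm above the bench.
- seat (a point): Point of the jig where the panel's origin lies when the panel is fully home against both fences: jig (30, 35, 12) mm, axes as the jig's.
- panel: Loose wooden panel 160 (x) x 130 (y) x 16 mm, 0.25 kg, pale with a dark lipping along both x ends; lies flat on the jig's baseboard short of the fences by 25 to 65 mm and turned by up to 0.16 rad. Origin at the centre of its underside; its far (+x) edge goes against the far fence and its left (+y) edge against the left fence.
- punch (a joint): Travel of the sprung punch, m: 0 up at rest, 0.013 fully down; vertical. The spring needs about 5.5 N at full travel and returns the punch by itself.
- punch_top (a point): Centre of the top of the punch's red cap (disc 32 mm in diameter), 84 mm above the bench at rest, at jig (75, 65) mm. It sits on a dark steel bracket 26 mm wide that reaches diagonally inward from the corner post, underside 50 and top 62 mm above the bench; the panel slides freely beneath.
- mallet: Mallet, 0.32 kg, standing on its head, balanced. Head: black rubber cylinder with a steel band, 56 mm in diameter, 84 mm high, axis vertical (z). Wooden handle 22 mm wide (y), 26 mm high, its centre line 46 mm above the origin, runs level along mallet -x to x = -160 mm (red end). Origin at the centre of the head's lower face.
- mallet_grip (a point): Point on the handle's centre line to grip, 52 mm from the head's axis (24 mm from the head's side), 46 mm above the mallet's origin; pinch across mallet y from above.
- mallet_head (a point): Centre of the mallet's head, 42 mm above the mallet's origin.
- mat: Fixed cork mat 220 (x) x 140 (y) x 6 mm, the mallet's place; origin at the centre of its underside on the bench. It lies to the right or to the left of the jig.
- stack: Bystander: loose stack of six panels, 150 x 120 x 84 mm, on the side of the jig where the mat is not; origin at the centre of its underside.
- glue: Bystander: white glue bottle with orange cap, 64 mm in diameter, 170 mm tall, beyond the jig to the right; origin at the centre of its underside.

How it is judged:
By the outcome, as a careful person would: the job done as asked, in the order asked, and still so for the second after the job is handed in, with the robot touching nothing.
It also fails if it takes over 72 s, if anything falls off the work surface, if the arm or the gripper's body presses on something with over 40 N, if the wrist force passes 120 N, or if a joint passes its speed limit or range.

## Robot

A 6-joint arm with a two-finger parallel gripper is mounted at the origin on the work surface. World frame = base frame: x ahead of the robot, y to its left, z up, the work surface at z = 0. Lengths are in m, angles in rad, forces in N, time in s.
With the tool pointing down it reaches from about 0.25 to 0.725 m from the base axis. Payload 4 kg.
Tool frame: the origin (TCP) lies midway between the tips of the shut fingers; the grasp point (between the pads) lies 19 mm behind it; z points along the fingers, y is the line along which they close (so a half turn about z gives the same grasp; the last joint's range is limited). The gripper opens to 85 mm and grips with 20 to 120 N. Pads are 22 mm wide; open, the fingers measure 114 mm over their backs; the gripper's body (76 mm by 85 mm) begins 54 mm behind the grasp point. The pads swing forward as they close: fully open they stand 13 mm farther back than shut.
Start: joints at [1.261, 0.241, 0.005, 1.335, 0, 1.571], TCP at [0.152, 0.476, 0.231] pointing down, gripper open.
Joint ranges: [-2.72, 2.72], [-1.05, 1.87], [-1.09, 1.28], [-1.99, 2.15], [-1.42, 1.44], [-3.14, 3.14]. Speed limits (rad/s): [2.79, 2.79, 3.14, 3.14, 3.14, 3.14].

## Interface

Orientations are given as a unit quaternion [x, y, z, w].
In Python, from workcell import bot gives the robot as it stands.
- The arm moves only by the tool move_arm, never from a script. Its argument "motion" is a list of rows, each an object of numbers: "x", "y", "z": the shift along the tool's x, y, z in cm; "yaw": the turn about the tool's z in degrees. A call has 1 to 20 rows; each row is the pose to reach, as a shift and turn from the pose commanded when the call began, along the tool's axes at that moment; what a row does not reach only later rows make up. A row lasts 1/8 s, in which the tool goes at most 62.5 mm and 10.7 degrees, less where a joint would pass 70% of its speed; a pose out of reach is approached as far as the arm can. A call with a gripper value outside its range is refused whole. "gripper" is the opening, from -1 (shut) to 1 (fully open), set as the call begins (left out, the last holds). The fingers move at their own pace and stop on an object; the grip force is fixed at half the most. Time passes only in rows, so rows that repeat a pose let the fingers close. It gives the time, the measured TCP pose, the force, the opening and the grip force at its end, in the units of the state.
- bot.get_obs(): the state, without advancing time (a new reading comes with each control period).
- bot.camera(name): name is "side" or "top" or "wrist"; returns the picture (480x640x3 uint8, blue, green, red); there is no depth.
- bot.camera_model(name): a dict with "K" (3x3 intrinsics, pixels), "world_from_camera" (4x4, takes a point from camera to world coordinates). Camera axes: x right, y down, z forward; pixel columns grow to the right and rows downward; lengths in m; the calibration is good to about 2 mm. The wrist camera is an equidistant fisheye: a pixel r from the principal point sees the ray r / f radians off the axis. A picture is of the moment at which its call begins: read the wrist's pose just before it. camera_model takes no time and is no camera call; for the wrist camera it gives the pose at the moment of the call.
- bot.job_done(): hands the job in; it is judged then, once.
Trained networks look in the newest picture that a camera, given by its name, has taken for a name from the list of things; names that differ only in an ending like _2 or _b are one class to them, and where a whole thing is asked for, a point or a joint stands for the part that bears it (a point fixed in the world has none). Each returns a list of dicts, best first, with "score" (0 to 1); they miss things now and then, are a little off and sometimes report something else, mostly with a low value. They report only what shows in the picture. A call takes as long as a camera call.
- bot.cut_out(camera, name): "mask" (480x640 bool, what is visible of it) and "centre" ([row, column] in pixels, amid what is visible of it).
The state is a dict: "clock": time; "joint_pos": joint angles; "joint_vel": joint speeds; "tau": joint torques, N m; "eef_pos": TCP position; "tool_rot": TCP orientation; "ft_force": force on the tool from outside, world axes, zero at the start; "ft_torque": the same for the moment, N m; "grip_width": finger opening in m; "grasp_force": force on a finger pad.
Only numpy, scipy, OpenCV 4.12 (cv2) and the standard library are available. Lean on these libraries where they do the work, as an engineer would, in place of code of your own. Each camera call takes 0.05 s, during which the arm holds its last target. There are 200 camera calls.

## Working session

There is one attempt and no reset: what is moved stays moved. The work goes in short steps, Python scripts to look and compute and a tool call to move; the robot and the scene stay as the last step left them, time stands still between calls to the robot, and variables do not carry over. Pictures are saved under pics/ and viewed, at most 11 in all, crops included, and the job is handed in when it is done.

Besides the shell and the picture viewer there is one more tool, called after ">>>" as name([rows], argument=value, ...), one row to a line, values as JSON. move_arm: Moves the arm, as the interface text tells. Its arguments: {"type":"object","properties":{"motion":{"type":"array"},"gripper":{"type":"number"}},"required":["motion"]}

```bash
mkdir -p pics; ls
python3 - <<'E'
from workcell import bot
import cv2,numpy as np
o=bot.get_obs();print({k:np.round(v,3) for k,v in o.items()})
for c in("top","side"):
    cv2.imwrite(f"pics/{c}1.png",bot.camera(c))
    m=bot.camera_model(c);print(c,np.round(m["K"],1).tolist(),np.round(m["world_from_camera"],3).tolist())
    for n in("jig","panel","punch","mallet","mat","stack","glue"):
        r=bot.cut_out(c,n)
        for d in r[:2]:
            print(c,n,round(d["score"],2),np.round(d["centre"]),d["mask"].sum())
E
```

```text
pics
{'clock': np.float64(0.0), 'joint_pos': array([ 1.261,  0.241,  0.004,  1.335, -0.   ,  1.571]), 'joint_vel': array([-0.002,  0.001, -0.001,  0.   , -0.002, -0.   ]), 'tau': array([ 1.0000e-03, -3.7232e+01,  2.5241e+01,  1.7000e-02,  0.0000e+00,
        0.0000e+00]), 'eef_pos': array([0.152, 0.476, 0.23 ]), 'tool_rot': array([ 0.154,  0.988, -0.001, -0.   ]), 'ft_force': array([-0.597,  0.864,  0.351]), 'ft_torque': array([ 0.002,  0.033, -0.042]), 'grasp_force': np.float64(0.0), 'grip_width': np.float64(0.085)}
top [[475.6, 0.0, 321.1], [0.0, 475.6, 238.0], [0.0, 0.0, 1.0]] [[0.021, -0.995, 0.094, 0.528], [-1.0, -0.019, 0.021, -0.008], [-0.019, -0.094, -0.995, 1.064], [0.0, 0.0, 0.0, 1.0]]
top jig 0.95 [243. 295.] 12103
top panel 0.85 [248. 331.] 4385
top punch 0.57 [215. 284.] 172
top mallet 0.66 [297. 185.] 1525
top mat 0.91 [289. 204.] 4971
top stack 0.93 [295. 488.] 5430
top glue 0.97 [195. 455.] 1208
top glue 0.52 [212. 279.] 164
side [[519.4, 0.0, 310.6], [0.0, 519.4, 234.5], [0.0, 0.0, 1.0]] [[-0.998, -0.043, 0.053, 0.553], [-0.068, 0.643, -0.763, 0.751], [-0.001, -0.764, -0.645, 0.704], [0.0, 0.0, 0.0, 1.0]]
side jig 0.97 [289. 296.] 11738
side jig 0.52 [156. 358.] 3753
side panel 0.56 [253. 317.] 4165
side punch 0.53 [270. 269.] 267
side mallet 0.6 [378. 374.] 3962
side mat 0.97 [410. 373.] 8665
side stack 0.82 [156. 359.] 3826
side glue 0.97 [158. 271.] 1723
```

View pics/top1.png

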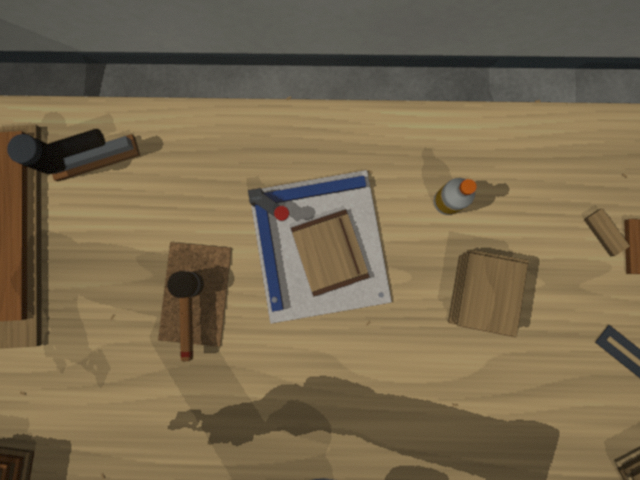

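View pics/side1.png

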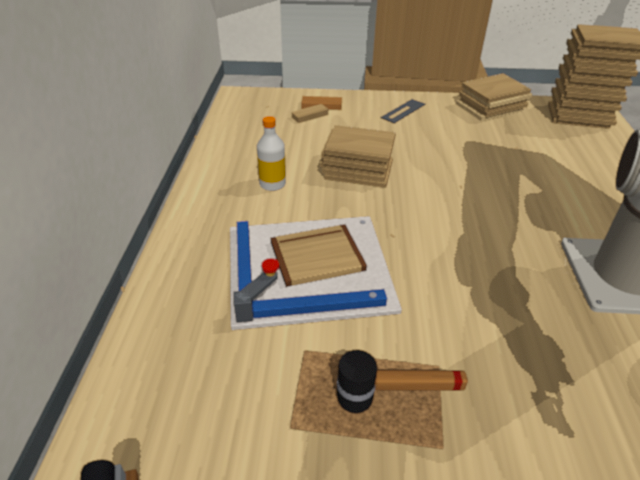

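The top view shows the jig at cols 250–392, rows 170–322, with the corner and red punch at (282,213). The panel sits at about (331,252), dark lipping at top and bottom. The mat and mallet are to the left: head at (184,284), handle running down to (186,358). The side view agrees. Next I fit the models to the masks.

```bash
cat > h.py <<'E'
import numpy as np,cv2
from scipy.optimize import minimize
from workcell import bot
def box(x0,x1,y0,y1,z0,z1): return np.array([[x,y,z] for x in(x0,x1) for y in(y0,y1) for z in(z0,z1)])
def cyl(r,z0,z1): return np.array([[r*np.cos(a),r*np.sin(a),z] for a in np.linspace(0,6.28,24) for z in(z0,z1)])
SH={"jig":[box(-.15,.15,-.135,.135,0,.012),box(.11,.135,-.12,.125,.012,.034),box(-.12,.135,.1,.125,.012,.034)],
"panel":[box(-.08,.08,-.065,.065,0,.016)],"mat":[box(-.11,.11,-.07,.07,0,.006)],
"mallet":[cyl(.028,0,.084),box(-.16,0,-.011,.011,.033,.059)],
"stack":[box(-.075,.075,-.06,.06,0,.084)],"glue":[cyl(.032,0,.13)]}
Z={"panel":.012,"mallet":.006}
def proj(m,P):
    T=np.linalg.inv(m["world_from_camera"]);p=P@T[:3,:3].T+T[:3,3];K=m["K"]
    return np.c_[K[0,0]*p[:,0]/p[:,2]+K[0,2],K[1,1]*p[:,1]/p[:,2]+K[1,2]]
def place(q,P,z): 
    c,s=np.cos(q[2]),np.sin(q[2]); return np.c_[q[0]+c*P[:,0]-s*P[:,1],q[1]+s*P[:,0]+c*P[:,1],P[:,2]+z]
def render(m,q,n):
    im=np.zeros((480*2,640*2),np.uint8)
    for P in SH[n]:
        h=cv2.convexHull(((proj(m,place(q,P,Z.get(n,0)))+.5)*2*16).astype(np.int32)); cv2.fillConvexPoly(im,h,255,shift=4)
    return cv2.resize(im,(640,480),interpolation=cv2.INTER_AREA)/255.
def pix2w(m,rc,z):
    K=m["K"];d=np.array([(rc[1]-K[0,2])/K[0,0],(rc[0]-K[1,2])/K[1,1],1]);M=m["world_from_camera"];d=M[:3,:3]@d;o=M[:3,3]
    return o+d*(z-o[2])/d[2]
def fit(n,q0,cams=("top","side")):
    D=[]
    for c in cams:
        r=bot.cut_out(c,n)
        if r and r[0]["score"]>.4:
            k=r[0]["mask"].astype(np.uint8)
            if n in("jig","mat"):
                cs=cv2.findContours(k,0,1)[0];k=cv2.fillConvexPoly(k*0,cv2.convexHull(np.vstack(cs)),1)
            D.append((bot.camera_model(c),cv2.GaussianBlur(k.astype(float),(0,0),1)))
    f=lambda q:sum(1-2*(cv2.GaussianBlur(render(m,q,n),(0,0),1)*k).sum()/((render(m,q,n)).sum()+k.sum()) for m,k in D)/len(D)
    best=None
    for y in(q0[2]-.15,q0[2],q0[2]+.15):
        s=np.array([q0[0],q0[1],y]);r=minimize(f,s,method="Nelder-Mead",options=dict(initial_simplex=[s,s+[.02,0,0],s+[0,.02,0],s+[0,0,.1]],xatol=1e-4,fatol=1e-5))
        if best is None or r.fun<best.fun:best=r
    return best.x,best.fun,len(D)
E
python3 - <<'E'
from h import *
for c in("top","side"):bot.camera(c)
for n,y in(("jig",.1),("panel",.2),("mat",-.05),("mallet",-.0),("stack",0),("glue",0)):
    m=bot.camera_model("top");q=pix2w(m,bot.cut_out("top",n)[0]["centre"],.015)
    print(n,[(np.round(a,4),round(b,3),k) for a,b,k in[fit(n,[q[0],q[1],y],cs) for cs in(("top",),("side",),("top","side"))]])
for c,z in(("top",.084),("side",.084)):
    r=bot.cut_out(c,"punch");print("punch",[(round(d["score"],2),pix2w(bot.camera_model(c),d["centre"],z)) for d in r])
im=bot.camera("top");m=cv2.inRange(im,(0,0,110),(60,60,255));n,l,s,ce=cv2.connectedComponentsWithStats(m);print(s[1:],ce[1:])
for x in s[1:]:pass
E
```

```text
jig [(array([0.6128, 0.02  , 0.1959]), np.float64(0.02), 1), (array([0.6092, 0.0208, 0.187 ]), np.float64(0.023), 1), (array([0.6108, 0.0202, 0.1903]), np.float64(0.023), 2)]
panel [(array([ 0.5962, -0.0044,  0.3534]), np.float64(0.036), 1), (array([ 0.5932, -0.0026,  0.3488]), np.float64(0.039), 1), (array([ 0.5946, -0.004 ,  0.3476]), np.float64(0.039), 2)]Traceback (most recent call last):
  File "<stdin>", line 4, in <module>
IndexError: list index out of range
```

Run:
```python
from h import *
for c in("top","side"):bot.camera(c)
for n,y,rc in(("mat",-.05,(295,196)),("mallet",0,(297,185)),("stack",-.1,(295,488)),("glue",0,(200,450))):
    m=bot.camera_model("top");q=pix2w(m,rc,.015)
    for cs in(("top",),("side",),("top","side")):
        try:a,b,k=fit(n,[q[0],q[1],y],cs);print(n,cs,np.round(a,4),round(b,3),k)
        except Exception as e:print(n,cs,e)
for c in("top","side"):
    for d in bot.cut_out(c,"punch"):
        print("punch",c,round(d["score"],2),np.round(pix2w(bot.camera_model(c),d["centre"],.08),4))
q=np.array([.6108,.0202,.1903]);print("punch by jig",place(q,np.array([[.075,.065,.084]]),0),"seat",place(q,np.array([[.03,.035,0]]),0))
```

```text
mat ('top',) [ 0.4994  0.2934 -0.0779] 0.033 1
mat ('side',) [ 0.4977  0.2964 -0.0735] 0.023 1
mat ('top', 'side') [ 0.4985  0.2951 -0.0752] 0.03 2
mallet ('top',) [0.5207 0.2999 0.0535] 0.098 1
mallet ('side',) [0.5184 0.3032 0.0659] 0.065 1
mallet ('top', 'side') [0.5193 0.3015 0.0676] 0.087 2
stack ('top',) [ 0.5089 -0.3511 -0.25  ] 1.0 1
stack ('side',) [ 0.5137 -0.3363 -0.1745] 0.041 1
stack ('top', 'side') [ 0.5137 -0.3363 -0.1745] 0.521 2
glue ('top',) [ 0.7161 -0.2641  0.2296] 0.076 1
glue ('side',) [ 0.7156 -0.2678  0.0986] 0.124 1
glue ('top', 'side') [ 0.7153 -0.2638 -0.1374] 0.102 2
punch top 0.76 [0.6708 0.096  0.08  ]
punch side 0.8 [0.669  0.1098 0.08  ]
punch by jig [[0.67215109 0.0982131  0.084     ]] seat [[0.63363805 0.06024277 0.        ]]
```

```bash
cat >> h.py <<'E'
from scipy.spatial.transform import Rotation as R
J=np.array([.6108,.0202,.1903])
def jw(x,y): return place(J,np.array([[x,y,0]])/1000.,0)[0,:2]
def go(xy,z,ang):
    "shift (cm, tool axes) and yaw (deg) so that TCP reaches xy,z with tool y at world angle ang (deg)"
    o=bot.get_obs();r=R.from_quat(o["tool_rot"]).as_matrix()
    d=r.T@(np.array([*xy,z])-o["eef_pos"])*100
    a=np.degrees(np.arctan2(r[1,1],r[0,1]));print("shift",np.round(d,2),"yaw",round((a-ang+180)%360-180,1),"j6",round(o["joint_pos"][5],2))
E
python3 -c "
from h import *
go(jw(-142,-33),.231,90+10.9); go(jw(-142,-33),.05,90+10.9)"
```

```text
shift [-4.668e+01 -3.916e+01  3.000e-02] yaw -28.7 j6 1.57
shift [-46.68 -39.16  18.13] yaw -28.7 j6 1.57
```

>>> move_arm([
  {"x": -46.7,"y": -39.2,"z": 0,"yaw": -28.7},
  {"x": -46.7,"y": -39.2,"z": 0,"yaw": -28.7},
  {"x": -46.7,"y": -39.2,"z": 0,"yaw": -28.7},
  {"x": -46.7,"y": -39.2,"z": 0,"yaw": -28.7},
  {"x": -46.7,"y": -39.2,"z": 0,"yaw": -28.7},
  {"x": -46.7,"y": -39.2,"z": 0,"yaw": -28.7},
  {"x": -46.7,"y": -39.2,"z": 0,"yaw": -28.7},
  {"x": -46.7,"y": -39.2,"z": 0,"yaw": -28.7},
  {"x": -46.7,"y": -39.2,"z": 0,"yaw": -28.7},
  {"x": -46.7,"y": -39.2,"z": 0,"yaw": -28.7},
  {"x": -46.7,"y": -39.2,"z": 0,"yaw": -28.7},
  {"x": -46.7,"y": -39.2,"z": 0,"yaw": -28.7},
  {"x": -46.7,"y": -39.2,"z": 18,"yaw": -28.7},
  {"x": -46.7,"y": -39.2,"z": 18,"yaw": -28.7},
  {"x": -46.7,"y": -39.2,"z": 18,"yaw": -28.7},
  {"x": -46.7,"y": -39.2,"z": 18,"yaw": -28.7},
], gripper=1)

```text
clock: 4.45
eef_pos: [0.4727, -0.0376, 0.0481]
tool_rot: [-0.097, 0.995, 0.001, -0.005]
ft_force: [-0.2, 0.3, 1.2]
grip_width: 0.0854
grasp_force: 0.0
```

Run:
```python
from h import *
go(jw(-142,-33),.006,90+10.9)
cv2.imwrite("pics/w1.png",bot.camera("wrist"));
im=cv2.resize(bot.camera("side")[180:360,180:440],(780,540));cv2.imwrite("pics/s2.png",im)
print(bot.get_obs()["ft_force"])
```

```text
shift [-0.49 -0.25  4.21] yaw 0.2 j6 -0.27
[ 0.29053478 -0.53161612  0.66779834]
```

View pics/s2.png

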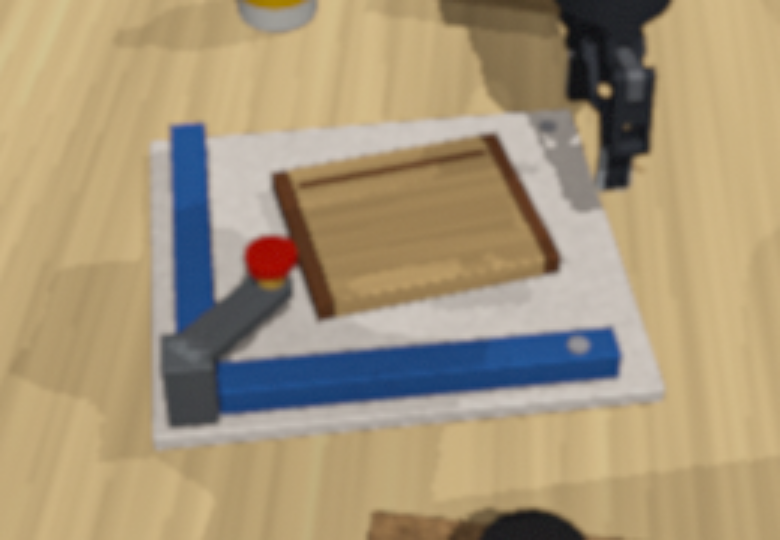

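Run:
```python
from h import *
o=bot.get_obs();r=R.from_quat(o["tool_rot"]).as_matrix();print(o["eef_pos"])
m=bot.camera_model("side")
for b in(0,-.013):
  P=np.array([o["eef_pos"]+r@[sx*.011,.05,b] for sx in(-1,1)]);p=proj(m,P);print(b,(p-[180,180])*3)
```

```text
[ 0.47809596 -0.03842197  0.0526991 ]
0 [[590.34054483 205.26122541]
 [624.61409557 202.35899574]]
-0.013 [[592.0497196  189.65528456]
 [626.61509859 186.761548  ]]
```

Model and image agree: with the fingers open, their tips sit 13 mm above the TCP. I'll lower and push.

>>> move_arm([
  {"z": 2.5},
  {"z": 4.7},
  {"z": 4.7},
  {"x": -1,"z": 4.7},
  {"x": -1.5,"z": 4.7},
  {"x": -1.8,"z": 4.7},
  {"x": -2.1,"z": 4.7},
  {"x": -2.4,"z": 4.7},
  {"x": -2.8,"z": 4.7},
  {"x": -3.2,"z": 4.7},
  {"x": -3.6,"z": 4.7},
  {"x": -4,"z": 4.7},
  {"x": -4.4,"z": 4.7},
  {"x": -4.8,"z": 4.7},
  {"x": -5.2,"z": 4.7},
])

```text
invalid input at $.motion[0]: expected keys x, y, z, yaw
```

Run:
```python
from h import *
go(jw(-61,-33),.006,90+10.9)
im=bot.camera("side");print(bot.get_obs()["ft_force"])
for c in("top",):bot.camera(c)
q,f,k=fit("panel",[.62,0,.2],("side",));print(q,f)
d=R.from_euler("z",-J[2]).apply([q[0]-J[0],q[1]-J[1],0]);print("panel in jig",d,q[2]-J[2])
cv2.imwrite("pics/s3.png",cv2.resize(im[180:360,180:440],(780,540)))
```

```text
shift [-8.04 -0.08  4.68] yaw 0.2 j6 -0.27
[0.32867775 0.6578198  0.74719018]
[ 0.59385801 -0.00312213  0.34071858] 0.036754861682034234
panel in jig [-0.0210476  -0.01969648  0.        ] 0.15041857521502663
```

View pics/s3.png

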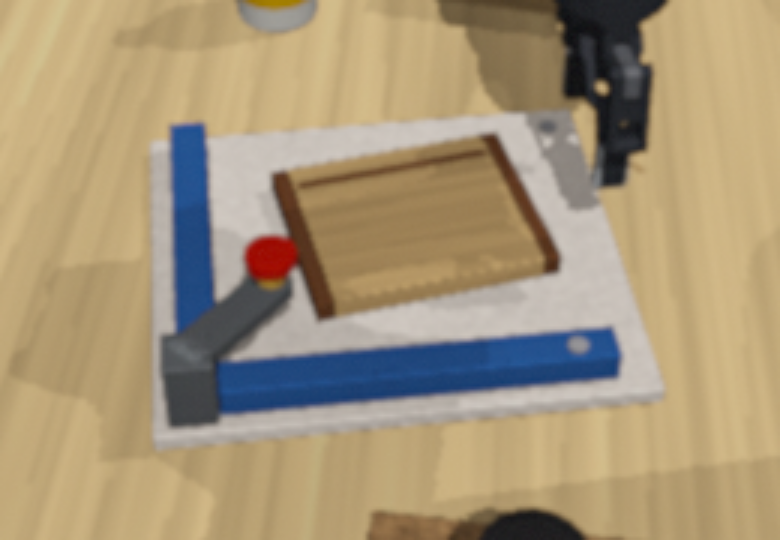

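The call was refused because every row needs all four keys, so nothing has moved: the picture is unchanged, panel still at crop (415,225).

>>> move_arm([
  {"x": 0,"y": 0,"z": 2.5,"yaw": 0},
  {"x": 0,"y": 0,"z": 4.7,"yaw": 0},
  {"x": 0,"y": 0,"z": 4.7,"yaw": 0},
  {"x": -1,"y": 0,"z": 4.7,"yaw": 0},
  {"x": -1.5,"y": 0,"z": 4.7,"yaw": 0},
  {"x": -1.8,"y": 0,"z": 4.7,"yaw": 0},
  {"x": -2.1,"y": 0,"z": 4.7,"yaw": 0},
  {"x": -2.4,"y": 0,"z": 4.7,"yaw": 0},
  {"x": -2.8,"y": 0,"z": 4.7,"yaw": 0},
  {"x": -3.2,"y": 0,"z": 4.7,"yaw": 0},
  {"x": -3.6,"y": 0,"z": 4.7,"yaw": 0},
  {"x": -4,"y": 0,"z": 4.7,"yaw": 0},
  {"x": -4.4,"y": 0,"z": 4.7,"yaw": 0},
  {"x": -4.8,"y": 0,"z": 4.7,"yaw": 0},
  {"x": -5.2,"y": 0,"z": 4.7,"yaw": 0},
])

```text
clock: 6.58
eef_pos: [0.5291, -0.0296, 0.0043]
tool_rot: [-0.095, 0.995, -0.0, 0.0]
ft_force: [-1.8, 0.5, -0.1]
grip_width: 0.0857
grasp_force: 0.6
```

```bash
cat >> h.py <<'E'
def pj(cams=("top","side")):
    for c in cams:bot.camera(c)
    q,f,k=fit("panel",[.62,.02,.2],cams)
    d=R.from_euler("z",-J[2]).apply([q[0]-J[0],q[1]-J[1],0]);print("panel in jig mm",np.round(d*1000,1),"yaw",round(q[2]-J[2],3),round(f,3),k)
E
python3 - <<'E'
from h import *
go(jw(-61,-33),.006,90+10.9);print(bot.get_obs()["ft_force"])
pj(("side",))
E
```

```text
shift [-2.87  0.04 -0.17] yaw 0.0 j6 -0.25
[-1.82193331  0.49589214 -0.139995  ]
panel in jig mm [  3.7 -27.1   0. ] yaw 0.072 0.071 1
```

>>> move_arm([
  {"x": -0.4,"y": 0,"z": 0,"yaw": 0},
  {"x": -0.8,"y": 0,"z": 0,"yaw": 0},
  {"x": -1.2,"y": 0,"z": 0,"yaw": 0},
  {"x": -1.6,"y": 0,"z": 0,"yaw": 0},
  {"x": -1.9,"y": 0,"z": 0,"yaw": 0},
  {"x": -2.1,"y": 0,"z": 0,"yaw": 0},
  {"x": -2.2,"y": 0,"z": 0,"yaw": 0},
])

```text
clock: 7.55
eef_pos: [0.5504, -0.0257, 0.0043]
tool_rot: [-0.095, 0.995, -0.0, -0.0]
ft_force: [-3.2, -0.7, 1.8]
grip_width: 0.0853
grasp_force: 1.6
```

Run:
```python
from h import *
go(jw(-61,-33),.006,90+10.9);print(bot.get_obs()["ft_force"])
pj(("side",));im=bot.camera("side")
cv2.imwrite("pics/s4.png",cv2.resize(im[180:360,180:440],(780,540)))
```

```text
shift [-0.7   0.06 -0.17] yaw 0.0 j6 -0.24
[-3.17153176 -0.65373224  1.8389407 ]
panel in jig mm [ 23.7 -32.5   0. ] yaw -0.018 0.079 1
```

View pics/s4.png

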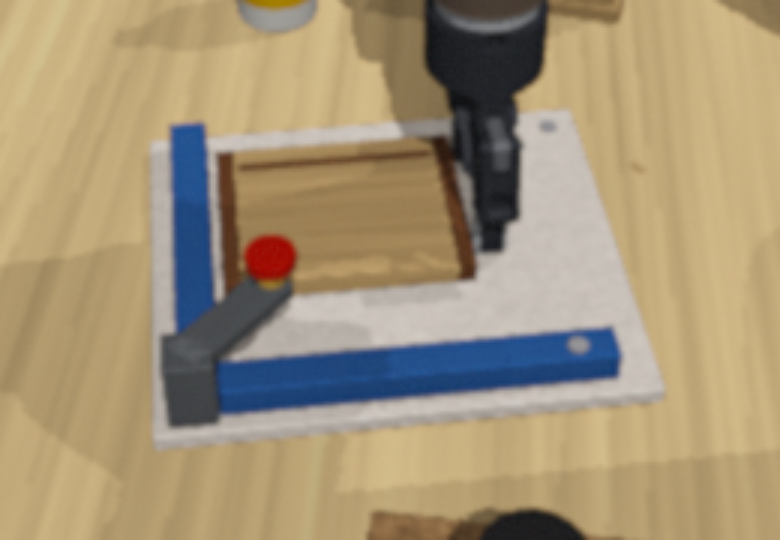

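The panel is now square, with a gap of about 7 mm to the far fence (crop col 212–220). Continuing in small steps.

>>> move_arm([
  {"x": -0.2,"y": 0,"z": 0,"yaw": 0},
  {"x": -0.35,"y": 0,"z": 0,"yaw": 0},
  {"x": -0.45,"y": 0,"z": 0,"yaw": 0},
  {"x": -0.5,"y": 0,"z": 0,"yaw": 0},
])

```text
clock: 8.2
eef_pos: [0.5552, -0.0245, 0.0043]
tool_rot: [-0.095, 0.995, -0.0, -0.0]
ft_force: [-3.6, 0.0, 2.4]
grip_width: 0.0857
grasp_force: 1.8
```

>>> move_arm([
  {"x": -0.05,"y": 0,"z": 0,"yaw": 0},
  {"x": -0.1,"y": 0,"z": 0,"yaw": 0},
])

```text
clock: 8.45
eef_pos: [0.5552, -0.0245, 0.0043]
tool_rot: [-0.095, 0.995, -0.0, -0.001]
ft_force: [-5.5, -1.5, 5.2]
grip_width: 0.0855
grasp_force: 3.2
```

>>> move_arm([
  {"x": -0.05,"y": 0,"z": 0,"yaw": 0},
  {"x": -0.1,"y": 0,"z": 0,"yaw": 0},
])

```text
clock: 8.7
eef_pos: [0.5552, -0.0245, 0.0043]
tool_rot: [-0.095, 0.995, -0.0, -0.002]
ft_force: [-9.1, -3.1, 7.0]
grip_width: 0.0859
grasp_force: 4.3
```

Seated on the far fence, with the force rising to about 10 N. Backing off to go round to the right edge.

>>> move_arm([
  {"x": 0.5,"y": 0,"z": 0,"yaw": 0},
  {"x": 2.5,"y": 0,"z": 0,"yaw": 0},
  {"x": 2.5,"y": 0,"z": -5.5,"yaw": 0},
  {"x": 2.5,"y": 0,"z": -5.5,"yaw": 10},
  {"x": -9.3,"y": -9.7,"z": -5.5,"yaw": 90},
  {"x": -9.3,"y": -9.7,"z": -5.5,"yaw": 90},
  {"x": -9.3,"y": -9.7,"z": -5.5,"yaw": 90},
  {"x": -9.3,"y": -9.7,"z": -5.5,"yaw": 90},
  {"x": -9.3,"y": -9.7,"z": -5.5,"yaw": 90},
  {"x": -9.3,"y": -9.7,"z": -5.5,"yaw": 90},
  {"x": -9.3,"y": -9.7,"z": -5.5,"yaw": 90},
  {"x": -9.3,"y": -9.7,"z": -5.5,"yaw": 90},
  {"x": -9.3,"y": -9.7,"z": -5.5,"yaw": 90},
  {"x": -9.3,"y": -9.7,"z": -5.5,"yaw": 90},
])

```text
clock: 10.45
eef_pos: [0.6674, -0.1016, 0.0593]
tool_rot: [0.636, 0.772, 0.0, 0.0]
ft_force: [-0.2, -0.3, 0.1]
grip_width: 0.086
grasp_force: 0.0
```

Run:
```python
from h import *
go(jw(30,-130),.0045,10.9);print(bot.get_obs()["ft_force"])
pj(("side",));im=bot.camera("side")
cv2.imwrite("pics/s5.png",cv2.resize(im[180:360,180:440],(780,540)))
```

```text
shift [ 0.03 -0.26  5.48] yaw 0.1 j6 1.23
[-0.24140514 -0.29196903  0.12340512]
panel in jig mm [ 27.8 -32.2   0. ] yaw -0.014 0.079 1
```

View pics/s5.png

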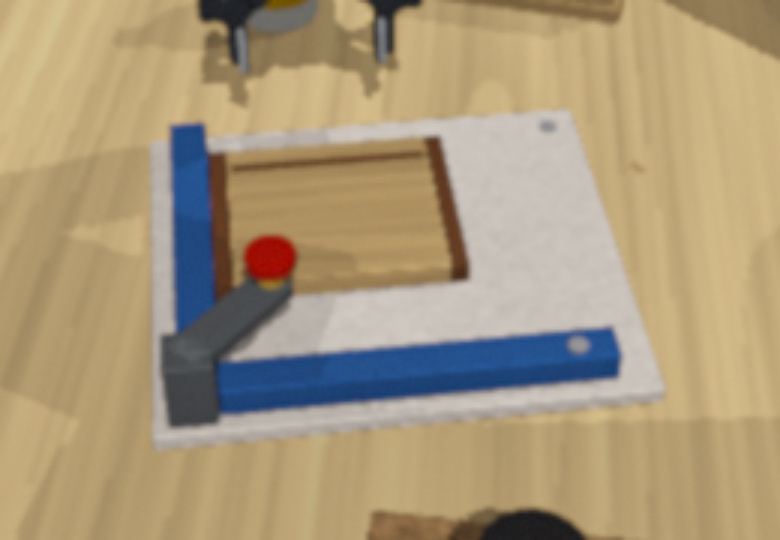

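The panel is flush on the far fence (crop col 212) and the fingers are clear on the right. Pushing towards the left fence.

>>> move_arm([
  {"x": 0,"y": 0,"z": 3,"yaw": 0},
  {"x": 0,"y": 0,"z": 5.4,"yaw": 0},
  {"x": 0.5,"y": 0,"z": 5.4,"yaw": 0},
  {"x": 1.3,"y": 0,"z": 5.4,"yaw": 0},
  {"x": 1.7,"y": 0,"z": 5.4,"yaw": 0},
  {"x": 2.1,"y": 0,"z": 5.4,"yaw": 0},
  {"x": 2.5,"y": 0,"z": 5.4,"yaw": 0},
  {"x": 2.9,"y": 0,"z": 5.4,"yaw": 0},
  {"x": 3.3,"y": 0,"z": 5.4,"yaw": 0},
  {"x": 3.7,"y": 0,"z": 5.4,"yaw": 0},
  {"x": 4.1,"y": 0,"z": 5.4,"yaw": 0},
  {"x": 4.5,"y": 0,"z": 5.4,"yaw": 0},
  {"x": 4.9,"y": 0,"z": 5.4,"yaw": 0},
  {"x": 5.3,"y": 0,"z": 5.4,"yaw": 0},
])

```text
clock: 12.35
eef_pos: [0.6568, -0.0494, 0.0053]
tool_rot: [0.636, 0.771, -0.0, -0.0]
ft_force: [1.0, -3.5, 3.0]
grip_width: 0.0853
grasp_force: 1.6
```

Run:
```python
from h import *
go(jw(30,-41),.0045,10.9);print(bot.get_obs()["ft_force"])
pj(("side",))
```

```text
shift [ 3.6  -0.2   0.08] yaw 0.1 j6 1.3
[ 1.04828461 -3.49463646  2.98784324]
panel in jig mm [27.7 -2.7  0. ] yaw 0.004 0.108 1
```

>>> move_arm([
  {"x": 0.4,"y": 0,"z": 0,"yaw": 0},
  {"x": 0.8,"y": 0,"z": 0,"yaw": 0},
  {"x": 1.2,"y": 0,"z": 0,"yaw": 0},
  {"x": 1.6,"y": 0,"z": 0,"yaw": 0},
  {"x": 2.0,"y": 0,"z": 0,"yaw": 0},
  {"x": 2.4,"y": 0,"z": 0,"yaw": 0},
  {"x": 2.7,"y": 0,"z": 0,"yaw": 0},
  {"x": 2.9,"y": 0,"z": 0,"yaw": 0},
  {"x": 3.0,"y": 0,"z": 0,"yaw": 0},
  {"x": 3.05,"y": 0,"z": 0,"yaw": 0},
])

```text
clock: 13.7
eef_pos: [0.6509, -0.0196, 0.0051]
tool_rot: [0.636, 0.771, -0.0, -0.0]
ft_force: [-0.5, -1.4, -0.6]
grip_width: 0.0856
grasp_force: 0.6
```

>>> move_arm([
  {"x": 0.1,"y": 0,"z": 0,"yaw": 0},
  {"x": 0.2,"y": 0,"z": 0,"yaw": 0},
  {"x": 0.3,"y": 0,"z": 0,"yaw": 0},
])

```text
clock: 14.08
eef_pos: [0.6505, -0.0167, 0.0053]
tool_rot: [0.636, 0.771, -0.0, -0.0]
ft_force: [-0.3, -0.8, -1.4]
grip_width: 0.0853
grasp_force: 0.6
```

>>> move_arm([
  {"x": 0.1,"y": 0,"z": 0,"yaw": 0},
  {"x": 0.15,"y": 0,"z": 0,"yaw": 0},
  {"x": 0.2,"y": 0,"z": 0,"yaw": 0},
])

```text
clock: 14.45
eef_pos: [0.6502, -0.0148, 0.0053]
tool_rot: [0.636, 0.771, 0.0, 0.0]
ft_force: [0.7, -1.1, -1.4]
grip_width: 0.0852
grasp_force: 0.6
```

>>> move_arm([
  {"x": 0.05,"y": 0,"z": 0,"yaw": 0},
  {"x": 0.1,"y": 0,"z": 0,"yaw": 0},
])

```text
clock: 14.7
eef_pos: [0.65, -0.0138, 0.0053]
tool_rot: [0.636, 0.771, 0.0, 0.0]
ft_force: [0.1, -1.3, -1.2]
grip_width: 0.0856
grasp_force: 0.6
```

>>> move_arm([
  {"x": 0.05,"y": 0,"z": 0,"yaw": 0},
  {"x": 0.1,"y": 0,"z": 0,"yaw": 0},
])

```text
clock: 14.95
eef_pos: [0.6498, -0.0128, 0.0053]
tool_rot: [0.636, 0.771, -0.0, 0.0]
ft_force: [0.4, -0.7, -1.0]
grip_width: 0.0856
grasp_force: 0.6
```

>>> move_arm([
  {"x": 0.05,"y": 0,"z": 0,"yaw": 0},
  {"x": 0.1,"y": 0,"z": 0,"yaw": 0},
])

```text
clock: 15.2
eef_pos: [0.6498, -0.0123, 0.0054]
tool_rot: [0.636, 0.771, -0.0, 0.0]
ft_force: [0.0, -4.0, -1.9]
grip_width: 0.0854
grasp_force: 1.7
```

>>> move_arm([
  {"x": 0.05,"y": 0,"z": 0,"yaw": 0},
  {"x": 0.1,"y": 0,"z": 0,"yaw": 0},
])

```text
clock: 15.45
eef_pos: [0.6499, -0.0122, 0.0055]
tool_rot: [0.637, 0.771, -0.001, 0.001]
ft_force: [2.0, -6.8, -1.5]
grip_width: 0.0857
grasp_force: 3.3
```

Run:
```python
from h import *
print(bot.get_obs()["ft_force"])
pj(("side",));im=bot.camera("side")
cv2.imwrite("pics/s6.png",cv2.resize(im[220:340,220:400],(792,528)))
```

```text
[ 2.01747092 -6.78339379 -1.51718524]
panel in jig mm [27.6 21.7  0. ] yaw 0.019 0.149 1
```

View pics/s6.png

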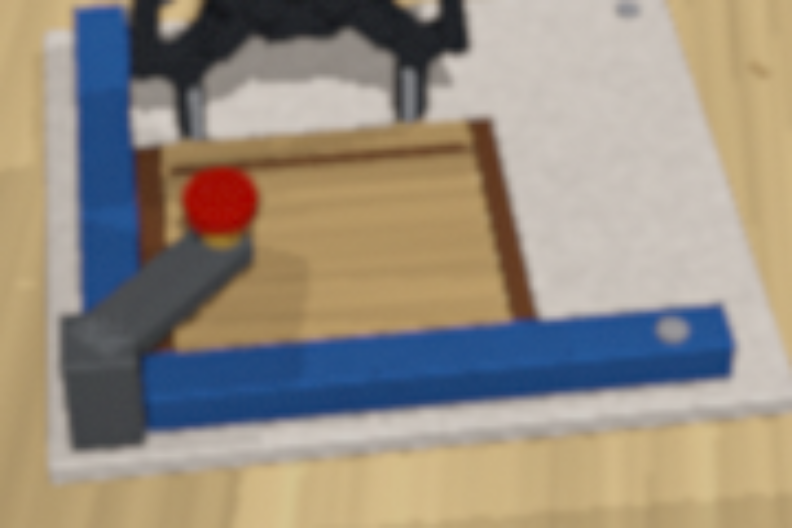

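The panel touches both fences. I'll confirm with one more light push along x.

>>> move_arm([
  {"x": -0.3,"y": 0,"z": 0,"yaw": 0},
  {"x": -1.5,"y": 0,"z": 0,"yaw": 0},
  {"x": -1.5,"y": 0,"z": -5,"yaw": 0},
  {"x": -1.5,"y": -5,"z": -5.5,"yaw": -10},
  {"x": 6.4,"y": -12.5,"z": -5.5,"yaw": -90},
  {"x": 6.4,"y": -12.5,"z": -5.5,"yaw": -90},
  {"x": 6.4,"y": -12.5,"z": -5.5,"yaw": -90},
  {"x": 6.4,"y": -12.5,"z": -5.5,"yaw": -90},
  {"x": 6.4,"y": -12.5,"z": -5.5,"yaw": -90},
  {"x": 6.4,"y": -12.5,"z": -5.5,"yaw": -90},
  {"x": 6.4,"y": -12.5,"z": -5.5,"yaw": -90},
  {"x": 6.4,"y": -12.5,"z": -5.5,"yaw": -90},
  {"x": 6.4,"y": -12.5,"z": -2,"yaw": -90},
  {"x": 6.4,"y": -12.5,"z": 0,"yaw": -90},
  {"x": 6.4,"y": -12.5,"z": 0,"yaw": -90},
])

```text
clock: 17.48
eef_pos: [0.5129, 0.028, 0.004]
tool_rot: [-0.095, 0.995, 0.0, -0.002]
ft_force: [0.2, -0.3, 0.6]
grip_width: 0.0856
grasp_force: 0.0
```

Run:
```python
from h import *
go(jw(-63,25),.005,100.9);print(bot.get_obs()["ft_force"])
```

```text
shift [-3.16 -0.12 -0.11] yaw 0.0 j6 -0.14
[ 0.23799505 -0.33234826  0.63771973]
```

>>> move_arm([
  {"x": -1.0,"y": 0,"z": 0,"yaw": 0},
  {"x": -1.8,"y": 0,"z": 0,"yaw": 0},
  {"x": -2.3,"y": 0,"z": 0,"yaw": 0},
  {"x": -2.6,"y": 0,"z": 0,"yaw": 0},
  {"x": -2.8,"y": 0,"z": 0,"yaw": 0},
  {"x": -2.9,"y": 0,"z": 0,"yaw": 0},
  {"x": -3.0,"y": 0,"z": 0,"yaw": 0},
])

```text
clock: 18.35
eef_pos: [0.5435, 0.0338, 0.0052]
tool_rot: [-0.095, 0.995, -0.0, -0.0]
ft_force: [-1.7, -0.6, 1.7]
grip_width: 0.0852
grasp_force: 0.8
```

>>> move_arm([
  {"x": -0.1,"y": 0,"z": 0,"yaw": 0},
  {"x": -0.2,"y": 0,"z": 0,"yaw": 0},
])

```text
clock: 18.6
eef_pos: [0.5438, 0.034, 0.005]
tool_rot: [-0.095, 0.995, -0.0, -0.002]
ft_force: [-6.5, -2.0, 6.1]
grip_width: 0.0851
grasp_force: 3.7
```

>>> move_arm([
  {"x": -0.05,"y": 0,"z": 0,"yaw": 0},
  {"x": -0.1,"y": 0,"z": 0,"yaw": 0},
])

```text
clock: 18.85
eef_pos: [0.5437, 0.034, 0.0049]
tool_rot: [-0.095, 0.995, -0.0, -0.003]
ft_force: [-8.3, -1.4, 7.0]
grip_width: 0.0854
grasp_force: 4.4
```

Contact is at the same jig x as before (−63 mm), so the panel is seated. Retreating towards the mallet.

>>> move_arm([
  {"x": 0.4,"y": 0,"z": 0,"yaw": 0},
  {"x": 2,"y": 0,"z": 0,"yaw": 0},
  {"x": 2,"y": 0,"z": -5,"yaw": 0},
  {"x": 2,"y": 0,"z": -11,"yaw": 0},
  {"x": 2,"y": 0,"z": -16,"yaw": 0},
  {"x": 2,"y": 0,"z": -16,"yaw": 0},
])

```text
clock: 19.6
eef_pos: [0.5315, 0.031, 0.1706]
tool_rot: [-0.095, 0.995, -0.0, 0.006]
ft_force: [1.0, 0.6, -0.6]
grip_width: 0.0852
grasp_force: 0.0
```

Run:
```python
from h import *
pj(("top","side"))
for y in(0.05,):
  for cs in(("top",),("side",)): print(cs,fit("mallet",[.52,.3,y],cs))
for n in("mallet_grip","mallet_head"):
  for c in("top","side"):
    d=bot.cut_out(c,n)
    if d: print(n,c,d[0]["score"],pix2w(bot.camera_model(c),d[0]["centre"],.052))
# handle direction: red end
m=bot.camera_model("top");im=bot.camera("top");im2=bot.camera("side")
for c,i in(("top",im),("side",im2)):
    h=cv2.cvtColor(i,cv2.COLOR_BGR2HSV);k=(((h[...,0]<6)|(h[...,0]>174))&(h[...,1]>150)&(h[...,2]>60)).astype(np.uint8)
    n,l,s,ce=cv2.connectedComponentsWithStats(k)
    for a,b in zip(s[1:],ce[1:]):
        if a[4]>12: print(c,a[4],b,pix2w(bot.camera_model(c),b[::-1],.052))
go([.467,.299],.12,94)
```

```text
panel in jig mm [30.8 31.1  0. ] yaw 0.034 0.271 2
('top',) (array([0.52038284, 0.30081014, 0.06331296]), np.float64(0.10904391905203903), 1)
('side',) (array([0.51842265, 0.30321416, 0.0670489 ]), np.float64(0.0728024667035927), 1)
mallet_grip top 0.83 [0.4886158  0.29844052 0.052     ]
mallet_grip side 0.88 [0.49182273 0.30627028 0.052     ]
mallet_head top 0.88 [0.49790729 0.29803238 0.052     ]
mallet_head side 0.93 [0.49359385 0.30129105 0.052     ]
top 167 [281.22754491 212.51497006] [0.676358   0.10083476 0.052     ]
top 24 [185.16666667 354.16666667] [0.37243938 0.29418498 0.052     ]
side 204 [269.37254902 265.14215686] [0.67539918 0.07099796 0.052     ]
side 114 [457.22807018 379.90350877] [0.37033636 0.29396383 0.052     ]
shift [ 0.8  27.48  4.49] yaw 6.9 j6 -0.13
```

>>> move_arm([
  {"x": 0.8,"y": 27.5,"z": 0,"yaw": 7.6},
  {"x": 0.8,"y": 27.5,"z": 0,"yaw": 7.6},
  {"x": 0.8,"y": 27.5,"z": 0,"yaw": 7.6},
  {"x": 0.8,"y": 27.5,"z": 0,"yaw": 7.6},
  {"x": 0.8,"y": 27.5,"z": 4.5,"yaw": 7.6},
  {"x": 0.8,"y": 27.5,"z": 4.5,"yaw": 7.6},
  {"x": 0.8,"y": 27.5,"z": 4.5,"yaw": 7.6},
])

```text
clock: 21.08
eef_pos: [0.4674, 0.2987, 0.1207]
tool_rot: [-0.029, 1.0, -0.0, 0.0]
ft_force: [-0.4, 0.4, -0.0]
grip_width: 0.0851
grasp_force: 0.0
```

Run:
```python
from h import *
m=bot.camera_model("wrist");im=bot.camera("wrist");cv2.imwrite("pics/w2.png",im)
T=np.linalg.inv(m["world_from_camera"]);K=np.array(m["K"])
def wp(P):
    p=T[:3,:3]@P+T[:3,3];r=np.hypot(*p[:2]);return K[:2,2]+p[:2]/r*np.arctan2(r,p[2])*K[0,0]
for n,P in(("head top",[.5195,.302,.09]),("grip",[.4675,.299,.065]),("end",[.371,.294,.065])):print(n,wp(np.array(P)))
go([.4675,.299],.033,93.3)
```

```text
head top [325.06102276 368.96001704]
grip [325.11305052 269.54767234]
end [326.36431493  96.06918671]
shift [0.07 0.04 8.84] yaw -0.0 j6 0.51
```

View pics/w2.png

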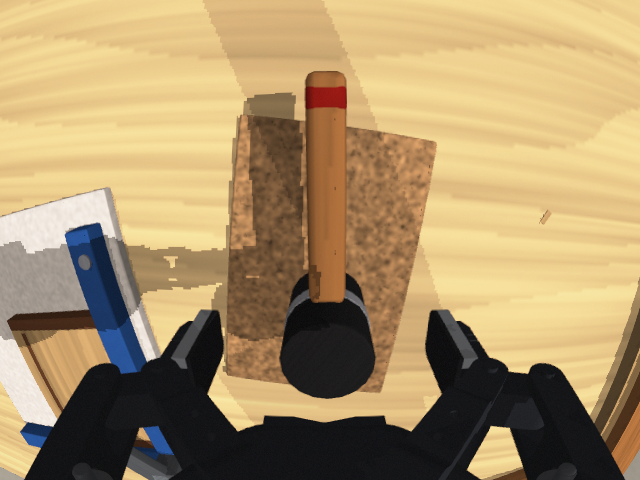

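The wrist view shows the handle straight between the fingers (col 326, rows 72–302). The head's top disc is centred near (327,351), while I predicted row 369, so I check that difference.

Run:
```python
from h import *
m=bot.camera_model("wrist")
T=np.linalg.inv(m["world_from_camera"]);K=np.array(m["K"]);print(np.round(m["world_from_camera"],3),bot.get_obs()["eef_pos"])
def wp(P):
    p=T[:3,:3]@P+T[:3,3];r=np.hypot(*p[:2]);return np.round(K[:2,2]+p[:2]/r*np.arctan2(r,p[2])*K[0,0])
for x in(.51,.5195):
  print(x,[wp(np.array(P)) for P in([x+.028,.302,.09],[x-.028,.302,.09],[x,.33,.09],[x,.274,.09],[x-.16,.294,.065],[x-.028,.302,.065])])
```

```text
[[-0.057  0.949  0.31   0.388]
 [ 0.998  0.054  0.018  0.294]
 [ 0.     0.31  -0.951  0.264]
 [ 0.     0.     0.     1.   ]] [0.46811169 0.29861354 0.12141822]
0.51 [array([323., 391.]), array([329., 311.]), array([375., 355.]), array([277., 351.]), array([329.,  56.]), array([329., 291.])]
0.5195 [array([323., 402.]), array([328., 326.]), array([373., 369.]), array([277., 364.]), array([328.,  74.]), array([328., 305.])]
```

Handle root and end agree to 2–3 mm (head x ≈ 0.518). I'll descend and grip.

>>> move_arm([
  {"x": 0.2,"y": 0,"z": 4,"yaw": 0},
  {"x": 0.2,"y": 0,"z": 7.5,"yaw": 0},
  {"x": 0.2,"y": 0,"z": 8.8,"yaw": 0},
  {"x": 0.2,"y": 0,"z": 8.8,"yaw": 0},
])

```text
clock: 21.62
eef_pos: [0.4658, 0.2984, 0.0328]
tool_rot: [-0.028, 1.0, -0.0, 0.0]
ft_force: [-0.3, 0.0, 0.5]
grip_width: 0.0855
grasp_force: 0.0
```

>>> move_arm([
  {"x": 0,"y": 0,"z": 0,"yaw": 0},
  {"x": 0,"y": 0,"z": 0,"yaw": 0},
  {"x": 0,"y": 0,"z": 0,"yaw": 0},
  {"x": 0,"y": 0,"z": 0,"yaw": 0},
  {"x": 0,"y": 0,"z": 0,"yaw": 0},
  {"x": 0,"y": 0,"z": 0,"yaw": 0},
  {"x": 0,"y": 0,"z": 0,"yaw": 0},
], gripper=-1)

```text
clock: 22.5
eef_pos: [0.4655, 0.2995, 0.033]
tool_rot: [-0.029, 1.0, 0.0, 0.001]
ft_force: [-1.3, -0.4, 4.7]
grip_width: 0.0213
grasp_force: 61.3
```

>>> move_arm([
  {"x": 0,"y": 0,"z": -2,"yaw": 0},
  {"x": 0,"y": 0,"z": -6,"yaw": 0},
  {"x": 0,"y": 0,"z": -11,"yaw": 0},
  {"x": 0,"y": 0,"z": -13,"yaw": 0},
  {"x": 0,"y": 0,"z": -13,"yaw": 0},
])

```text
clock: 23.12
eef_pos: [0.4657, 0.2994, 0.1632]
tool_rot: [-0.029, 1.0, 0.001, 0.001]
ft_force: [-0.4, -0.2, -3.6]
grip_width: 0.021
grasp_force: 60.4
```

Run:
```python
from h import *
o=bot.get_obs();print(o["ft_force"],o["ft_torque"],o["eef_pos"])
c=bot.camera("side");m=bot.camera_model("side")
cv2.imwrite("pics/s7.png",cv2.resize(c[230:450,250:550],(780,572)))
e=o["eef_pos"];h=e+[.052,.003,-.027]
for P in(h,h+[0,0,.084],h+[-.16,-.009,.046]):print((proj(m,P[None])-[250,230])*2.6)
go([.618,.096],.165,93.3)
```

```text
[-0.43840122 -0.20170799 -3.64250989] [0.02149265 0.11103959 0.01702888] [0.46572644 0.29935338 0.16315685]
[[284.65636558 293.05786171]]
[[295.03102829 183.33278305]]
[[611.33016754 237.94770663]]
shift [-14.11 -21.14  -0.35] yaw 0.1 j6 0.51
```

View pics/s7.png

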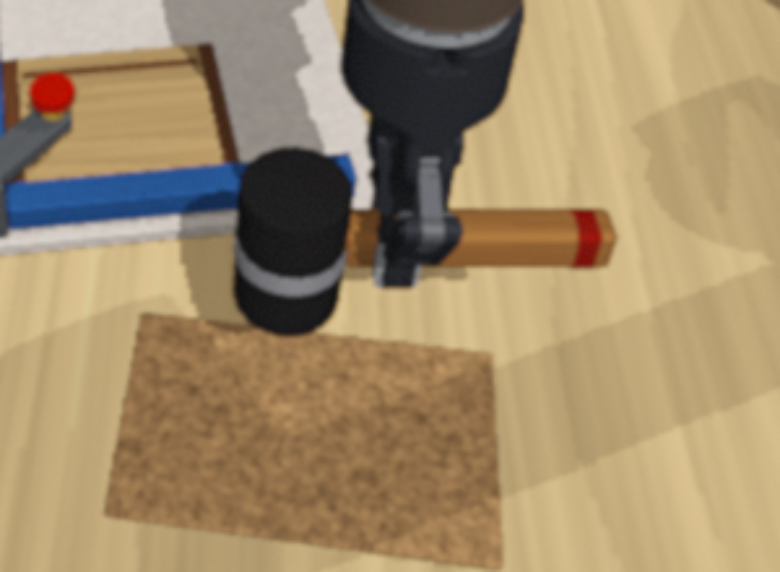

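The mallet hangs level (handle end predicted at (611,238), seen at about (613,238)). Moving over the punch.

>>> move_arm([
  {"x": -14.1,"y": -21.1,"z": 0,"yaw": 0},
  {"x": -14.1,"y": -21.1,"z": 0,"yaw": 0},
  {"x": -14.1,"y": -21.1,"z": 0,"yaw": 0},
  {"x": -14.1,"y": -21.1,"z": 0,"yaw": 0},
  {"x": -14.1,"y": -21.1,"z": 0,"yaw": 0},
  {"x": -14.1,"y": -21.1,"z": 0,"yaw": 0},
  {"x": -14.1,"y": -21.1,"z": 0,"yaw": 0},
  {"x": -14.1,"y": -21.1,"z": 4,"yaw": 0},
  {"x": -14.1,"y": -21.1,"z": 4,"yaw": 0},
])

```text
clock: 24.3
eef_pos: [0.6143, 0.0977, 0.1188]
tool_rot: [-0.03, 1.0, -0.0, -0.004]
ft_force: [-0.6, -0.1, -3.5]
grip_width: 0.0212
grasp_force: 60.2
```

Run:
```python
from h import *
go([.618,.096],.098,93.3);o=bot.get_obs();print(o["ft_force"],o["eef_pos"])
for c in("side","top"):
  i=bot.camera(c);r=bot.cut_out(c,"mallet")
  h=cv2.cvtColor(i,cv2.COLOR_BGR2HSV);k=(((h[...,0]<6)|(h[...,0]>174))&(h[...,1]>150)&(h[...,2]>60)).astype(np.uint8)
  n,l,s,ce=cv2.connectedComponentsWithStats(k);print(c,s[1:],ce[1:])
  if c=="side":cv2.imwrite("pics/s8.png",cv2.resize(i[190:330,210:400],(798,588)))
```

```text
shift [-0.38 -0.19  2.08] yaw 0.2 j6 0.1
[-0.58874992 -0.11457481 -3.48918509] [0.61432213 0.09768847 0.11881947]
side [[355 233   6  15  78]
 [264 271   8   2  10]] [[357.11538462 239.96153846]
 [267.2        271.6       ]]
top [] []
```

View pics/s8.png

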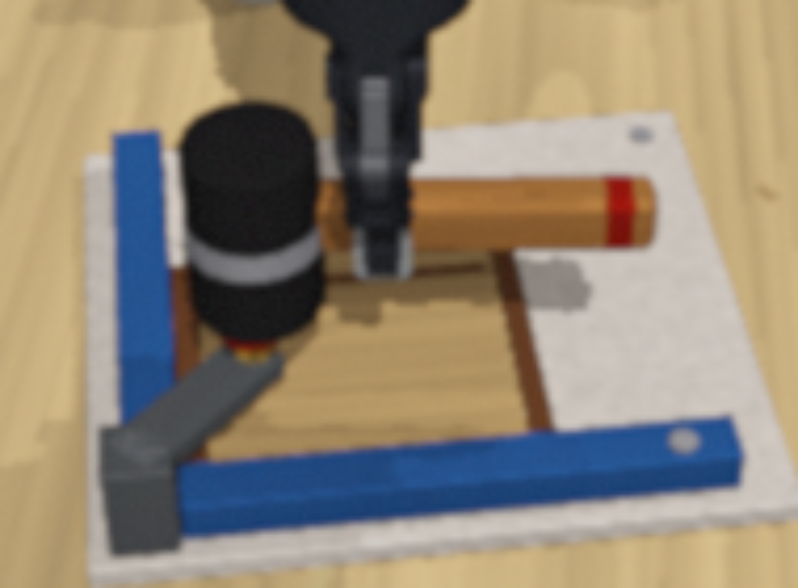

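The head is over the cap (crop (253,345)). Knocking the punch down.

>>> move_arm([
  {"x": 0,"y": 0,"z": 0.8,"yaw": 0},
  {"x": 0,"y": 0,"z": 1.4,"yaw": 0},
  {"x": 0,"y": 0,"z": 1.8,"yaw": 0},
  {"x": 0,"y": 0,"z": 2.0,"yaw": 0},
])

```text
clock: 25.0
eef_pos: [0.6187, 0.0967, 0.1026]
tool_rot: [-0.029, 1.0, 0.0, 0.001]
ft_force: [-0.1, 0.7, 1.1]
grip_width: 0.0212
grasp_force: 60.7
```

>>> move_arm([
  {"x": 0,"y": 0,"z": 0.1,"yaw": 0},
  {"x": 0,"y": 0,"z": 0.2,"yaw": 0},
])

```text
clock: 25.25
eef_pos: [0.6187, 0.0968, 0.1008]
tool_rot: [-0.029, 1.0, 0.0, 0.001]
ft_force: [0.8, 1.3, 1.2]
grip_width: 0.0211
grasp_force: 60.7
```

>>> move_arm([
  {"x": 0,"y": 0,"z": 0.1,"yaw": 0},
  {"x": 0,"y": 0,"z": 0.2,"yaw": 0},
])

```text
clock: 25.5
eef_pos: [0.6186, 0.0967, 0.0986]
tool_rot: [-0.029, 1.0, 0.0, 0.0]
ft_force: [0.4, 0.9, 1.6]
grip_width: 0.0209
grasp_force: 60.8
```

>>> move_arm([
  {"x": 0,"y": 0,"z": 0.1,"yaw": 0},
  {"x": 0,"y": 0,"z": 0.2,"yaw": 0},
])

```text
clock: 25.75
eef_pos: [0.6185, 0.0967, 0.0977]
tool_rot: [-0.029, 1.0, 0.0, 0.001]
ft_force: [-3.5, 0.4, 10.9]
grip_width: 0.021
grasp_force: 62.1
```

End stop reached at TCP z 0.098, as expected, with about 14 N on the punch. Lifting and returning.

>>> move_arm([
  {"x": 0,"y": 0,"z": -1,"yaw": 0},
  {"x": 0,"y": 0,"z": -4,"yaw": 0},
  {"x": 0,"y": 0,"z": -6.5,"yaw": 0},
  {"x": 0,"y": 0,"z": -6.5,"yaw": 0},
])

```text
clock: 26.25
eef_pos: [0.619, 0.0965, 0.1627]
tool_rot: [-0.029, 1.0, -0.0, 0.001]
ft_force: [0.8, -0.9, -4.0]
grip_width: 0.0211
grasp_force: 60.5
```

Run:
```python
from h import *
go([.4656,.2992],.165,93.3);o=bot.get_obs();print(o["ft_force"],o["eef_pos"])
```

```text
shift [14.13 21.13 -0.27] yaw 0.0 j6 0.1
[ 0.83165179 -0.87073905 -3.99877751] [0.61899523 0.0965047  0.16268591]
```

>>> move_arm([
  {"x": 14.1,"y": 21.1,"z": 0,"yaw": 0},
  {"x": 14.1,"y": 21.1,"z": 0,"yaw": 0},
  {"x": 14.1,"y": 21.1,"z": 0,"yaw": 0},
  {"x": 14.1,"y": 21.1,"z": 0,"yaw": 0},
  {"x": 14.1,"y": 21.1,"z": 0,"yaw": 0},
  {"x": 14.1,"y": 21.1,"z": 0,"yaw": 0},
  {"x": 14.1,"y": 21.1,"z": 0,"yaw": 0},
  {"x": 14.1,"y": 21.1,"z": 5,"yaw": 0},
  {"x": 14.1,"y": 21.1,"z": 9,"yaw": 0},
  {"x": 14.1,"y": 21.1,"z": 11.5,"yaw": 0},
  {"x": 14.1,"y": 21.1,"z": 12.3,"yaw": 0},
  {"x": 14.1,"y": 21.1,"z": 12.3,"yaw": 0},
])

```text
clock: 27.75
eef_pos: [0.4658, 0.2982, 0.0382]
tool_rot: [-0.028, 1.0, -0.0, -0.0]
ft_force: [-1.3, -0.2, -2.6]
grip_width: 0.0211
grasp_force: 60.3
```

>>> move_arm([
  {"x": 0,"y": 0,"z": 0.1,"yaw": 0},
  {"x": 0,"y": 0,"z": 0.2,"yaw": 0},
  {"x": 0,"y": 0,"z": 0.3,"yaw": 0},
])

```text
clock: 28.12
eef_pos: [0.4656, 0.2994, 0.036]
tool_rot: [-0.029, 1.0, 0.0, 0.001]
ft_force: [0.4, 0.3, -2.8]
grip_width: 0.0212
grasp_force: 60.3
```

>>> move_arm([
  {"x": 0,"y": 0,"z": 0.1,"yaw": 0},
  {"x": 0,"y": 0,"z": 0.2,"yaw": 0},
])

```text
clock: 28.38
eef_pos: [0.4651, 0.2991, 0.0333]
tool_rot: [-0.029, 1.0, 0.0, 0.0]
ft_force: [0.0, -0.5, -3.0]
grip_width: 0.0213
grasp_force: 60.3
```

>>> move_arm([
  {"x": 0,"y": 0,"z": 0.1,"yaw": 0},
  {"x": 0,"y": 0,"z": 0.1,"yaw": 0},
])

```text
clock: 28.62
eef_pos: [0.4651, 0.2992, 0.0331]
tool_rot: [-0.029, 1.0, 0.0, 0.0]
ft_force: [-2.8, 0.1, 4.7]
grip_width: 0.0212
grasp_force: 61.4
```

Set down (force changed sign at z 0.033). I'll open, wait, then lift straight up.

>>> move_arm([
  {"x": 0,"y": 0,"z": 0,"yaw": 0},
  {"x": 0,"y": 0,"z": 0,"yaw": 0},
  {"x": 0,"y": 0,"z": 0,"yaw": 0},
  {"x": 0,"y": 0,"z": 0,"yaw": 0},
  {"x": 0,"y": 0,"z": 0,"yaw": 0},
  {"x": 0,"y": 0,"z": 0,"yaw": 0},
  {"x": 0,"y": 0,"z": -2,"yaw": 0},
  {"x": 0,"y": 0,"z": -6,"yaw": 0},
  {"x": 0,"y": 0,"z": -12,"yaw": 0},
  {"x": 0,"y": 0,"z": -18,"yaw": 0},
  {"x": 15,"y": 10,"z": -18,"yaw": 0},
  {"x": 15,"y": 10,"z": -18,"yaw": 0},
  {"x": 15,"y": 10,"z": -18,"yaw": 0},
  {"x": 15,"y": 10,"z": -18,"yaw": 0},
  {"x": 15,"y": 10,"z": -18,"yaw": 0},
], gripper=1)

```text
clock: 30.5
eef_pos: [0.3097, 0.3901, 0.2124]
tool_rot: [-0.03, 1.0, -0.0, 0.0]
ft_force: [0.4, -0.1, 0.7]
grip_width: 0.0855
grasp_force: 0.0
```

Run:
```python
from h import *
o=bot.get_obs();print(o["ft_force"],o["eef_pos"],o["grip_width"])
pj(("side",));i=bot.camera("side");bot.camera("top");print(fit("mallet",[.52,.3,.05],("side",)))
cv2.imwrite("pics/s9.png",i)
```

```text
[ 0.37140408 -0.12430202  0.73216839] [0.30966559 0.39014345 0.21241749] 0.08547475550037911
panel in jig mm [28.  20.1  0. ] yaw 0.026 0.171 1
(array([0.51792867, 0.30144669, 0.06788119]), np.float64(0.06991065112462347), 1)
```

View pics/s9.png

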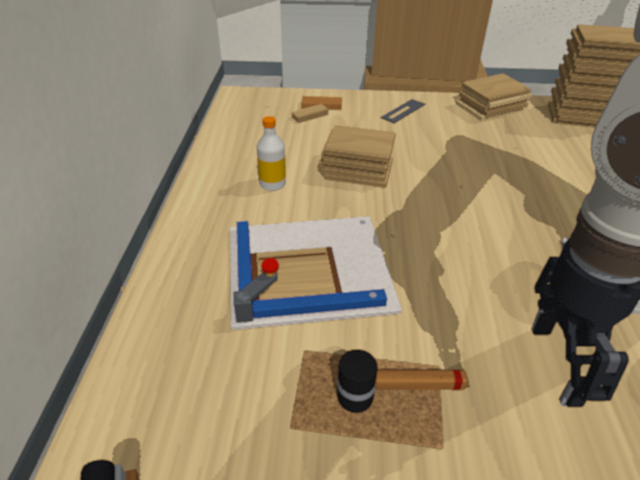

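The panel sits in the corner (about (295,277)), the punch is back up, the mallet stands on its mat, and the bystanders are unmoved. Handing in.

```bash
python3 -c "
from workcell import bot
print(bot.job_done())"
```

```text
the job is handed in; nothing more can be done
None
```

The panel is seated against both fences, the punch was knocked down to its stop, and the mallet is back on its mat. I handed the job in at about 31 s; no verdict came back.

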